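# Scoop the last cookie out of the baking tin

## Task

Serve the last cookie with the bakery scoop, without the fingers touching it: push it into a far corner of the baking tin so that the corner holds it while the scoop slides underneath, then lift it out of the tin in the scoop. Slide it off, low over the white plate, so that it lies flat, right side up, well inside the rim, and lay the empty scoop back down level on the counter, clear of tin and plate. Leave the croissant and the tart on the left tray where they are.

Things in the scene. Friction and masses are not known exactly. Their poses are not given: they have to be found in the camera images.
- scoop: Bakery scoop, 0.21 kg, flat open steel pan with a raised oak handle behind. Origin: centre of the pan's flat underside; x forward to the open edge, z up. Pan floor x -48 to +50 mm, 86 mm wide, 2.4 mm thick. Side walls 30 mm high at the back, sloping down to the floor at x = +26; back wall 32 mm high at x = -48; 81 mm clear width inside. Centre of mass 32 mm behind the origin: it stands level.
- scoop_grip (a point): On the axis of the scoop's oak handle, 100 mm behind and 80 mm above the scoop's origin. The handle is a straight bar 20 mm wide (y), 22 mm high, parallel to the scoop's x, from 72 to 177 mm behind the origin; a steel strap joins it to the back wall. Pinch its width here from above.
- scoop_edge (a point): Middle of the scoop's front edge, 50 mm ahead of its origin, level with the underside. The front 34 mm of the pan floor is feathered to nothing; the edge is 40 mm wide here, rounded back to full width at 26 mm ahead of the origin. A cookie in the pan slides off over this edge once the scoop is tipped 30 to 45 degrees nose down (a little shake helps).
- cookie: Round chocolate chip cookie, 67 to 70 mm across, 15 mm thick, 40 g, flat underneath, the only one in the tin. Origin: centre of its underside; z up through the chips.
- tin: Rectangular aluminium baking tin lined with slick baking paper, fixed, 300 (x) by 220 (y) by 50 mm high, resting on the rims of a flat tray. Origin: centre of its underside, 10.5 mm above the counter; x along its length, away from the robot. Upright walls 5 mm thick: inside 290 by 210 mm, paper 6 mm and rim 50 mm above the origin. Far corners at +x. Cookies skate on the paper.
- plate: White round ceramic plate, loose, 0.6 kg, 180 mm across the rim, 16 mm high; its flat middle is 118 mm across and 6 mm above its underside. Origin: centre of its underside. It stands on the counter on one side of the tin, the scoop on the other; the sides may be swapped.
- croissant: Croissant 133 mm long, 49 mm high, on the left tray beside the tart. Origin: centre of its underside. Bystander.
- tartlet: Round tart with white piped topping, 107 mm across, 44 mm high, on the tray at the left. Origin: centre of its underside. Bystander.
Mind the look-alikes: they are no part of the job. What is shaped like the cookie but blue is not meant.

How it is judged:
By the outcome, as a careful person would: the job done as asked, in the order asked, and still so for the second after the job is handed in, with the robot touching nothing.
It also fails if it takes over 64 s, if anything falls off the work surface, if the arm or the gripper's body presses on something with over 40 N, if the wrist force passes 120 N, or if a joint passes its speed limit or range.

## Robot

A 6-joint arm with a two-finger parallel gripper is mounted at the origin on a cart in front of the work surface, level with it; the furniture and walls round the work are solid. World frame = base frame: x ahead of the robot, y to its left, z up, the work surface at z = 0. Lengths are in m, angles in rad, forces in N, time in s.
With the tool pointing down it reaches from about 0.4 to 0.825 m from the base axis. Payload 7 kg.
Tool frame: the origin (TCP) lies at the very end of the fingers, on their centre line; the grasp point (between the pads) lies 19 mm behind it; z points along the fingers, y is the line along which they close (so a half turn about z gives the same grasp; the last joint's range is limited). The gripper opens to 88 mm and grips with 3 to 60 N. Pads are 19 mm wide; open, the fingers measure 130 mm over their backs; the gripper's body (78 mm by 193 mm) begins 47 mm behind the grasp point.
Start: joints at [-0.955, 0.359, 0.012, 0, -1.224, -0.288], TCP at [0.217, -0.639, 0.227] pointing down, gripper open.
Joint ranges: [-3.07, 3.07], [-1.43, 2.12], [-1.02, 1.25], [-3.03, 1.67], [-3.05, -0], [-3.03, 3.03]. Speed limits (rad/s): [2.39, 2.39, 3.01, 3.14, 3.14, 3.14].

## Interface

Orientations are given as [roll, pitch, yaw] about the fixed x, y, z axes, in that order (R = Rz(yaw) Ry(pitch) Rx(roll)).
In Python, from station import arm gives the robot as it stands.
- The arm moves only by the tool step_arm, never from a script. Its argument "rows" is a list of rows, each a list of 5 numbers: the shift along the world's x, y, z in m, then the turn about the world's z in rad, then the finger opening in m, from 0 to 0.0876. In form: [[x, y, z, spin, gripper], ...]. A call has 1 to 20 rows; each row is the pose to reach, as a shift and turn from the pose commanded when the call began; what a row does not reach only later rows make up. A row lasts 1/10 s, in which the tool goes at most 50 mm and 8.59 degrees, less where a joint would pass 70% of its speed; a pose out of reach is approached as far as the arm can. A call with a gripper value outside its range is refused whole. The fingers move at their own pace and stop on an object; "newtons" is the grip in N (left out, the last holds). Time passes only in rows, so rows that repeat a pose let the fingers close. It gives the time, the measured TCP pose, the force, the opening and the grip force at its end, in the units of the state.
- arm.get_state(): the state, without advancing time (a new reading comes with each control period).
- arm.grab_frame(name): name is "side" or "top" or "wrist"; returns a dict with "color" (400x640x3 uint8, blue, green, red), "vfov" (degrees; the focal length in pixels is half the picture's height over the tangent of half this angle, whatever the lens; pixels are square), "cx", "cy" (the principal point, pixels), "k1" (the pictures are not rectified: a ray, as slopes to the right and down, at radius r is drawn at 1 + k1 r^2 times it, then the intrinsics apply), "rvec" (rotation vector, rad) and "tvec" (3), from world to camera coordinates, as OpenCV has them. Camera axes: x right, y down, z forward; pixel columns grow to the right and rows downward; lengths in m; the calibration is good to about 2 mm. A picture is of the moment at which its call begins. There is no depth.
- arm.job_done(): hands the job in; it is judged then, once.
The state is a dict: "t": time; "q": joint angles; "qd": joint speeds; "joint_efforts": joint torques, N m; "eef_pos": TCP position; "ee_rot": TCP orientation; "force": force on the tool from outside, world axes, zero at the start; "moment": the same for the moment, N m; "width": finger opening in m; "gripper_force": force on a finger pad.
Only numpy, scipy, OpenCV 4.12 (cv2) and the standard library are available. Lean on these libraries where they do the work, as an engineer would, in place of code of your own. Each camera call takes 0.05 s, during which the arm holds its last target. There are 200 camera calls.

## Working session

There is one attempt and no reset: what is moved stays moved. The work goes in short steps, Python scripts to look and compute and a tool call to move; the robot and the scene stay as the last step left them, time stands still between calls to the robot, and variables do not carry over. Pictures are saved under pics/ and viewed, at most 10 in all, crops included, and the job is handed in when it is done.

Besides the shell and the picture viewer there is one more tool, called after "Request:" in YAML: its name, and indented under it one key for each argument. step_arm: Moves the arm, as the interface text tells. Its arguments: {"type":"object","properties":{"rows":{"type":"array"},"newtons":{"type":"number"}},"required":["rows"]}

```bash
mkdir -p pics; ls; cat > h.py <<'E'
import numpy as np, cv2
from station import arm
def grab(n,save=None):
    f=arm.grab_frame(n)
    if save: cv2.imwrite('pics/%s.png'%save,f['color'])
    return f
def rays(f,px):
    px=np.atleast_2d(np.array(px,float)); fl=f['color'].shape[0]/2/np.tan(np.radians(f['vfov'])/2)
    d=(px-[f['cx'],f['cy']])/fl; s=d.copy()
    for _ in range(20): s=d/(1+f['k1']*(s**2).sum(1,keepdims=True))
    R=cv2.Rodrigues(np.array(f['rvec'],float))[0]; t=np.array(f['tvec'],float).ravel()
    return -R.T@t,(np.c_[s,np.ones(len(s))]@R)
def plane(f,px,z):
    o,d=rays(f,px); return o+d*((z-o[2])/d[:,2])[:,None]
def proj(f,P):
    P=np.atleast_2d(np.array(P,float)); R=cv2.Rodrigues(np.array(f['rvec'],float))[0]
    c=P@R.T+np.array(f['tvec'],float).ravel(); s=c[:,:2]/c[:,2:]
    s=s*(1+f['k1']*(s**2).sum(1,keepdims=True)); fl=f['color'].shape[0]/2/np.tan(np.radians(f['vfov'])/2)
    return s*fl+[f['cx'],f['cy']]
E
python3 - <<'E'
from h import *
import pickle
F={n:grab(n,n) for n in('top','side','wrist')}
pickle.dump(F,open('F0.pkl','wb'))
cv2.imwrite('pics/ts.png',cv2.resize(np.vstack([F['top']['color'],F['side']['color']]),(480,600)))
for n in F: print(n,F[n]['vfov'],F[n]['k1'],rays(F[n],[320,200]))
s=arm.get_state();print(s['t'],s['eef_pos'],s['ee_rot'],s['width'])
E
```

```text
pics
top 54.022759414277125 0.005257301890167957 (array([ 0.5592946 , -0.06892747,  1.14885462]), array([[ 0.03962375, -0.02458689, -0.99912557]]))
side 45.73983938045997 -0.027506007023248766 (array([0.6459595 , 1.44739935, 0.90162644]), array([[-0.04361545, -0.86545388, -0.49921094]]))
wrist 63.31535849406096 0.0009340190137995824 (array([ 0.15396242, -0.6600511 ,  0.38370813]), array([[ 0.23120059,  0.08011662, -0.96960867]]))
0.15 [ 0.21718435 -0.63871196  0.2258342 ] [ 3.14032662e+00 -1.10846108e-04 -2.81390001e+00] 0.0877543874154782
```

View pics/top.png

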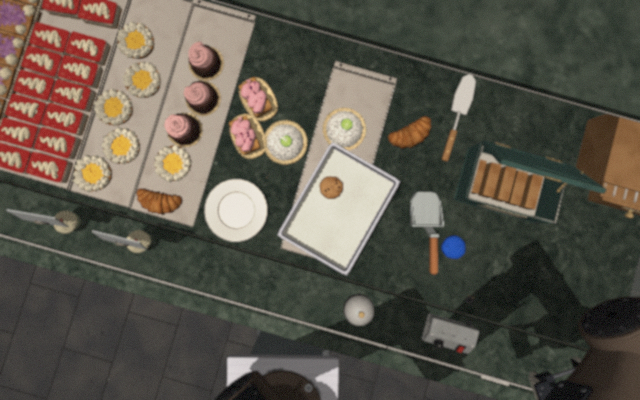

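View pics/side.png

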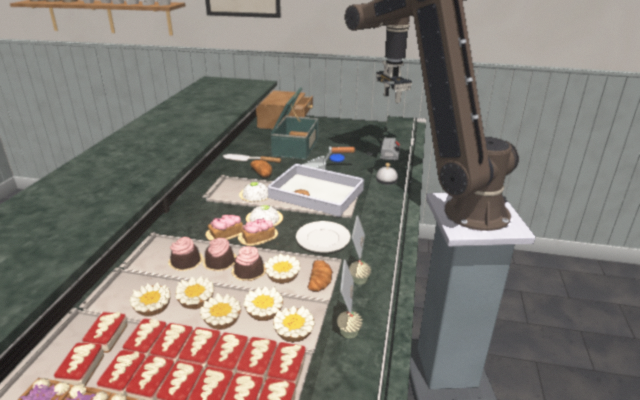

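The top view shows the tin with corners near (335,147), (399,182), (346,273) and (280,237), and the cookie in it at (331,187). The plate is at (236,210), and the scoop's pan is at (427,208) with its oak handle running to (435,272).

The look-alikes are the cake server at (463,95) and the blue disc at (453,247). Only (427,208) is a flat pan with a raised oak handle, and only (331,187) is a brown cookie in the tin. I'll confirm both in an enlarged crop and measure.

```bash
python3 - <<'E'
from h import *
import pickle
F=pickle.load(open('F0.pkl','rb')); f=F['top']; im=f['color']
cv2.imwrite('pics/crop.png',cv2.resize(im[130:290,190:480],None,fx=2.75,fy=2.75,interpolation=cv2.INTER_CUBIC))
hsv=cv2.cvtColor(im,cv2.COLOR_BGR2HSV)
def comps(m,box,z,nm,k=3):
    mm=np.zeros_like(m); x0,y0,x1,y1=box; mm[y0:y1,x0:x1]=m[y0:y1,x0:x1]
    n,l,s,c=cv2.connectedComponentsWithStats(mm)
    i=1+np.argmax(s[1:,4]); M=(l==i).astype(np.uint8)
    ct=max(cv2.findContours(M,0,2)[0],key=cv2.contourArea)
    r=cv2.minAreaRect(ct); b=cv2.boxPoints(r)
    print(nm,s[i],c[i].round(1),'box',b.round(0).tolist(),'world',plane(f,c[i],z).round(4),'boxw',plane(f,b,z)[:,:2].round(4).tolist())
    return ct
H,S,V=[hsv[...,i].astype(int) for i in range(3)]
comps(((H<20)&(S>90)&(V>50)).astype(np.uint8),(315,170,350,205),.030,'cookie')
comps(((V>150)&(S<60)).astype(np.uint8),(198,172,272,248),.012,'plate')
comps(((H<20)&(S>110)&(V>70)).astype(np.uint8),(420,225,445,280),.09,'handle')
comps(((V>110)&(S<80)).astype(np.uint8),(405,185,450,240),.01,'pan')
ct=comps((V>100).astype(np.uint8),(285,140,405,275),.06,'tin')
hs=(S<60)&(V>170)
comps(hs.astype(np.uint8),(285,140,405,275),.0165,'paper')
E
```

```text
cookie [320 177  23  21 378] [330.8 186.9] box [[320.0, 177.0], [342.0, 177.0], [342.0, 197.0], [320.0, 197.0]] world [[ 0.6417 -0.1268  0.03  ]] boxw [[0.6695, -0.0953], [0.6708, -0.1583], [0.6134, -0.1592], [0.6122, -0.0963]]
plate [ 205  179   62   63 3070] [235.5 209.9] box [[205.0, 179.0], [266.0, 179.0], [266.0, 241.0], [205.0, 241.0]] world [[0.5711 0.147  0.012 ]] boxw [[0.659, 0.2377], [0.6624, 0.061], [0.4832, 0.0566], [0.4801, 0.2319]]
handle [429 238  10  37 320] [433.1 255.5] box [[429.0, 238.0], [438.0, 238.0], [438.0, 274.0], [429.0, 274.0]] world [[ 0.4579 -0.4014  0.09  ]] boxw [[0.5045, -0.3903], [0.5049, -0.4145], [0.4088, -0.4148], [0.4084, -0.3906]]
pan [ 411  192   33   36 1015] [426.1 209.9] box [[411.0, 192.0], [443.0, 192.0], [443.0, 227.0], [411.0, 227.0]] world [[ 0.5816 -0.4059  0.01  ]] boxw [[0.6328, -0.3616], [0.6346, -0.4549], [0.5329, -0.4551], [0.5311, -0.3622]]
tin [  285   140   115   135 10338] [337.8 201.9] box [[268.0, 242.0], [322.0, 116.0], [411.0, 154.0], [357.0, 280.0]] world [[ 0.5982 -0.1453  0.06  ]] boxw [[0.4844, 0.0463], [0.8398, -0.0969], [0.7364, -0.3494], [0.3838, -0.2024]]
paper [ 287  150  106  117 6247] [340.4 209.2] box [[285.0, 232.0], [334.0, 148.0], [394.0, 183.0], [345.0, 267.0]] world [[ 0.5789 -0.156   0.0165]] boxw [[0.509, 0.0009], [0.7553, -0.1347], [0.6577, -0.3105], [0.4133, -0.1732]]
```

View pics/crop.png

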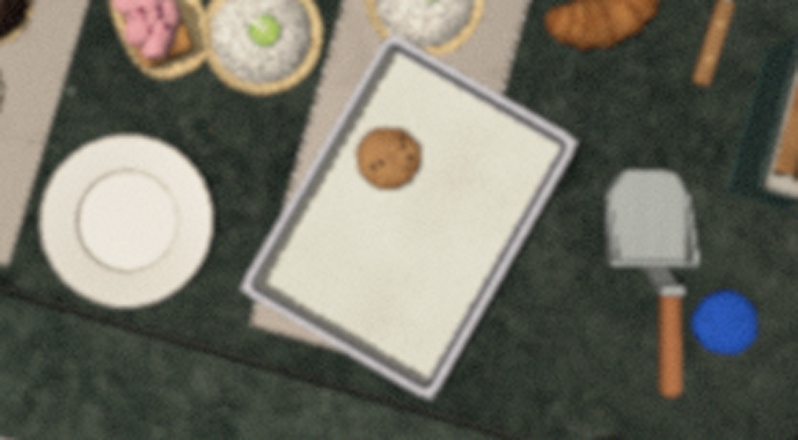

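The crop confirms the brown cookie in the tin at crop (389,158). The scoop is at (650,215) with its handle at (671,345), the blue disc is separate at (725,322), and the plate is at (127,220). I'm moving above the handle and taking a wrist look.

Request:
step_arm:
  rows:
    - [0.13,0.12,-0.01,-0.18,0.06]
    - [0.265,0.236,-0.03,-0.36,0.06]
    - [0.265,0.236,-0.03,-0.36,0.06]
    - [0.265,0.236,-0.03,-0.36,0.06]
    - [0.265,0.236,-0.03,-0.36,0.06]
    - [0.265,0.236,-0.03,-0.36,0.06]
    - [0.265,0.236,-0.03,-0.36,0.06]
    - [0.265,0.236,-0.03,-0.36,0.06]
    - [0.265,0.236,-0.03,-0.36,0.06]
    - [0.265,0.236,-0.03,-0.36,0.06]

```text
t: 1.15
eef_pos: [0.482, -0.4031, 0.1964]
ee_rot: [3.141, -0.001, 3.11]
force: [-0.2, -0.8, 0.5]
width: 0.06
gripper_force: 0.0
```

```bash
python3 - <<'E'
from h import *
import pickle
f=grab('wrist','w1');t=grab('top');pickle.dump((f,t),open('F1.pkl','wb'))
s=arm.get_state();print(s['t'],s['eef_pos'],s['ee_rot'],s['width'],s['q'])
# tin from top
c=np.array([[395,38],[577,140],[430,398],[243,288]])/2.75+[190,130]
P=plane(f0:=pickle.load(open('F0.pkl','rb'))['top'],c,.0605);print(P.round(4))
print(np.linalg.norm(P-np.roll(P,-1,0),axis=1),P.mean(0))
E
```

```text
1.25 [ 0.48141639 -0.40383097  0.19661179] [-3.14157479e+00 -1.79451885e-04  3.10817032e+00] 0.05992949251963263 [-3.87741528e-01  3.02833418e-01 -1.39364015e-01  8.74189271e-05
 -1.12876100e+00 -1.21651453e+00]
[[ 0.7604 -0.1311  0.0605]
 [ 0.6599 -0.3172  0.0605]
 [ 0.3981 -0.1719  0.0605]
 [ 0.5043  0.0176  0.0605]]
[0.2115437  0.29939876 0.21718613 0.29609598] [ 0.58069297 -0.15064211  0.0605    ]
```

View pics/w1.png

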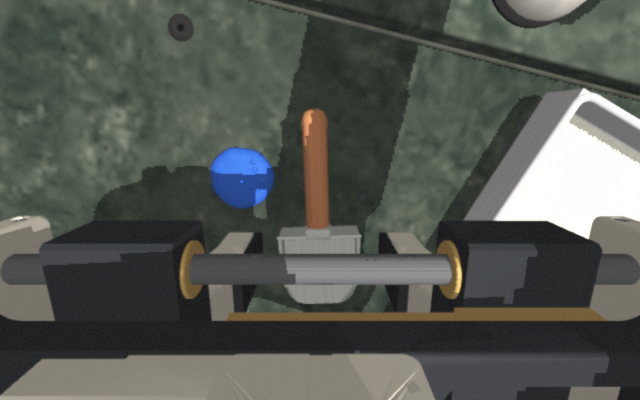

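The wrist view shows the handle from (315,112) to (318,232), between the open fingers at (235,260) and (405,260). The pan lies below it at (318,265), and the blue disc is clear of it at (242,178).

```bash
python3 - <<'E'
from h import *
import pickle
f,t=pickle.load(open('F1.pkl','rb'))
hsv=cv2.cvtColor(f['color'],cv2.COLOR_BGR2HSV);H,S,V=[hsv[...,i].astype(int) for i in range(3)]
m=((H<18)&(S>100)&(V>60));m[:, :290]=0;m[:,345:]=0;m[240:]=0
ys,xs=np.nonzero(m)
print(ys.min(),ys.max())
rows=[(xs[ys==y].mean(),y) for y in (130,150,170,190,210)]
P=plane(f,rows,.088);print(P.round(4)); print(plane(f,[[xs[ys<ys.min()+3].mean(),ys.min()],[xs[ys>ys.max()-3].mean(),ys.max()]],.091).round(4))
v=P[-1]-P[0];print('yaw',np.arctan2(v[1],v[0]))
print('pan corners', plane(f,[[278,230],[361,230]],.032).round(4), plane(f,[[320,302]],0))
# tin
F=pickle.load(open('F0.pkl','rb'))['top']
c=np.array([[395,38],[577,140],[430,398],[243,288]])/2.75+[190,130]
Q=plane(F,c,.0605)[:,:2];v=(Q[0]+Q[1])-(Q[2]+Q[3]);w=(Q[0]+Q[3])-(Q[1]+Q[2])
print('tin yaw',np.arctan2(v[1],v[0]),np.arctan2(w[1],w[0])-np.pi/2)
E
```

```text
109 228
[[ 0.4243 -0.4059  0.088 ]
 [ 0.4402 -0.4056  0.088 ]
 [ 0.4566 -0.4058  0.088 ]
 [ 0.4736 -0.406   0.088 ]
 [ 0.4911 -0.4057  0.088 ]]
[[ 0.4082 -0.4053  0.091 ]
 [ 0.5062 -0.4064  0.091 ]]
yaw 0.002849548194766111
pan corners [[ 0.5275 -0.4484  0.032 ]
 [ 0.5302 -0.3613  0.032 ]] [[ 0.63326561 -0.40752662  0.        ]]
tin yaw -0.5162699264646102 -0.5030238436044885
```

Request:
step_arm:
  rows:
    - [0,-0.002,-0.05,0.03,0.06]
    - [0,-0.002,-0.1,0.03,0.06]
    - [0,-0.002,-0.135,0.03,0.06]
    - [0,-0.002,-0.135,0.03,0.06]
    - [0,-0.002,-0.135,0.03,0.01]
    - [0,-0.002,-0.135,0.03,0.01]
    - [0,-0.002,-0.135,0.03,0.01]
    - [0,-0.002,-0.135,0.03,0.01]
    - [0,-0.002,-0.135,0.03,0.01]
    - [0,-0.002,-0.135,0.03,0.01]
  newtons: 60

```text
t: 2.25
eef_pos: [0.4825, -0.4052, 0.0622]
ee_rot: [-3.141, 0.001, 3.14]
force: [-1.7, 0.3, 3.9]
width: 0.0194
gripper_force: 59.9
```

Request:
step_arm:
  rows:
    - [0,0,0.01,0,0.01]
    - [0,0,0.03,0,0.01]
    - [0,0,0.06,0,0.01]
    - [0,0,0.09,0,0.01]
    - [0,0,0.1,0,0.01]
    - [0,0,0.1,0,0.01]

```text
t: 2.85
eef_pos: [0.483, -0.4053, 0.1635]
ee_rot: [-3.14, 0.003, 3.139]
force: [1.1, -0.6, -2.8]
width: 0.0194
gripper_force: 59.9
```

```bash
python3 - <<'E'
from h import *
f=grab('wrist');t=grab('side');top=grab('top')
s=arm.get_state();p=s['eef_pos'];print(s['t'],p,s['ee_rot'],s['width'],s['force'],s['moment'])
print('expected: ',*[(proj(g,p+np.array([150,0,-61])/1e3).round(),proj(g,p+np.array([52,0,-61])/1e3).round(),proj(g,p+np.array([-77,0,30])/1e3).round()) for g in (f,t,top)])
a=f['color'][60:400,150:490]; q=proj(t,p)[0].astype(int); b=t['color'][q[1]-60:q[1]+60,q[0]-70:q[0]+70]
b=cv2.resize(b,(420,360),interpolation=cv2.INTER_CUBIC)[:340]
print(q); cv2.imwrite('pics/m1.png',np.hstack([a,b]))
E
```

```text
3.0 [ 0.4814228  -0.40440818  0.15996565] [ 3.14010096e+00 -2.04522029e-03  3.13908771e+00] 0.01960408069580976 [ 0.52260577  0.15236617 -2.06917271] [ 0.03559416  0.18016145 -0.02923218]
expected:  (array([[321., 385.]]), array([[321., 278.]]), array([[321.,  86.]])) (array([[302., 146.]]), array([[325., 146.]]), array([[356., 125.]])) (array([[435., 191.]]), array([[435., 227.]]), array([[447., 282.]]))
[337 132]
```

View pics/m1.png

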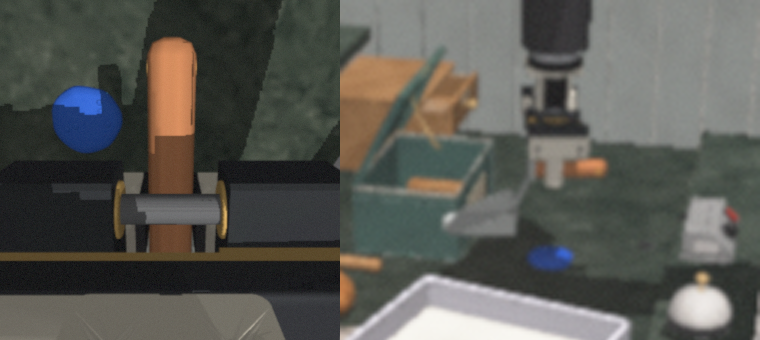

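The right half shows the held scoop level, with its edge where I expected it at (445,222). Next I'll move it over the tin behind the cookie with heading about -0.27, then lower it to just above the paper.

Request:
step_arm:
  rows:
    - [-0.005,0.04,0.01,-0.03,0.01]
    - [-0.01,0.09,0.01,-0.07,0.01]
    - [-0.015,0.14,0.01,-0.11,0.01]
    - [-0.02,0.19,0.01,-0.15,0.01]
    - [-0.025,0.24,0.01,-0.2,0.01]
    - [-0.03,0.285,0.01,-0.24,0.01]
    - [-0.03,0.32,0.01,-0.265,0.01]
    - [-0.03,0.33,0.005,-0.265,0.01]
    - [-0.03,0.33,-0.02,-0.265,0.01]
    - [-0.03,0.33,-0.05,-0.265,0.01]
    - [-0.03,0.33,-0.07,-0.265,0.01]
    - [-0.03,0.33,-0.074,-0.265,0.01]
    - [-0.03,0.33,-0.074,-0.265,0.01]

```text
t: 4.3
eef_pos: [0.4515, -0.0756, 0.0865]
ee_rot: [-3.14, -0.003, 2.874]
force: [0.3, -0.2, -0.7]
width: 0.0194
gripper_force: 59.9
```

```bash
cat > look.py <<'E'
from h import *
import sys
t=grab('side');top=grab('top')
s=arm.get_state();p=s['eef_pos'];print(s['t'],p,s['ee_rot'],s['width'],s['force'],s['moment'])
h=s['ee_rot'][2]-np.pi; u=np.array([np.cos(h),np.sin(h),0])
print('h',h,'origin',p+.1*u-[0,0,.061])
K=np.array([.7565,-.131,.0165])
for g in (t,top): print('edge',proj(g,p+.15*u-[0,0,.061]).round(),'corner',proj(g,K).round())
q=proj(t,K)[0].astype(int); q2=proj(top,K)[0].astype(int)
a=t['color'][q[1]-40:q[1]+60,q[0]-60:q[0]+80]; b=top['color'][q2[1]-20:q2[1]+140,q2[0]-65:q2[0]+75]
print('offs side',q-[60,40],'x2.8 ; top',q2-[65,20],'x2.8')
f=2.8
A=cv2.resize(a,None,fx=f,fy=f,interpolation=cv2.INTER_CUBIC);B=cv2.resize(b,None,fx=f,fy=f,interpolation=cv2.INTER_CUBIC)
hh=max(len(A),len(B));A=np.pad(A,((0,hh-len(A)),(0,0),(0,0)))
cv2.imwrite('pics/%s.png'%sys.argv[1],np.hstack([A,B]))
E
python3 look.py l1
```

```text
4.4 [ 0.45285117 -0.07522386  0.08808533] [-3.14157411e+00  5.30443776e-04  2.87440528e+00] 0.01944708517261841 [-0.05249165 -0.58277084 -0.91999566] [-0.01634647  0.11148874 -0.00712059]
h -0.2671873758170733 origin [ 0.5493029  -0.10162583  0.02708533]
edge [[312. 194.]] corner [[270. 195.]]
edge [[326. 202.]] corner [[333. 148.]]
offs side [210 155] x2.8 ; top [267 127] x2.8
```

View pics/l1.png

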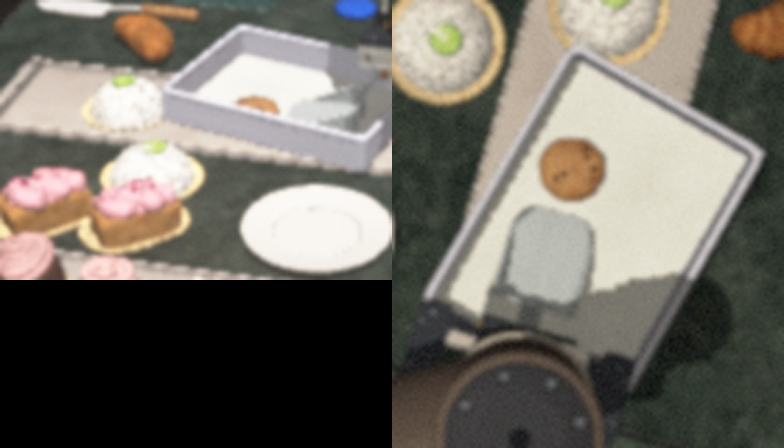

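The crop shows the pan's edge at (556,208), directly behind the cookie at (572,170). The tin's inner far-left corner is near (582,66). Lowering onto the paper now.

Request:
step_arm:
  rows:
    - [0,0,-0.005,0,0.01]
    - [0,0,-0.008,0,0.01]
    - [0,0,-0.01,0,0.01]
    - [0,0,-0.01,0,0.01]

```text
t: 4.8
eef_pos: [0.4531, -0.0751, 0.0786]
ee_rot: [3.141, 0.002, 2.875]
force: [-1.4, -1.4, 5.5]
width: 0.0195
gripper_force: 59.9
```

Request:
step_arm:
  rows:
    - [0.004,-0.001,0.0007,0,0.01]
    - [0.01,-0.003,0.0007,0,0.01]
    - [0.016,-0.004,0.0007,0,0.01]
    - [0.022,-0.006,0.0007,0,0.01]
    - [0.028,-0.008,0.0007,0,0.01]
    - [0.034,-0.009,0.0007,0,0.01]
    - [0.04,-0.011,0.0007,0,0.01]
    - [0.046,-0.013,0.0007,0,0.01]
    - [0.052,-0.014,0.0007,0,0.01]
    - [0.057,-0.016,0.0007,0,0.01]
    - [0.062,-0.017,0.0007,0,0.01]
    - [0.066,-0.018,0.0007,0,0.01]
    - [0.069,-0.019,0.0007,0,0.01]
    - [0.069,-0.019,0.0007,0,0.01]

```text
t: 6.2
eef_pos: [0.5225, -0.0943, 0.0787]
ee_rot: [-3.142, 0.001, 2.875]
force: [-1.1, -0.2, 3.4]
width: 0.0194
gripper_force: 59.9
```

```bash
python3 look.py l2
```

```text
6.3 [ 0.52243628 -0.094308    0.07860322] [3.14148512e+00 1.37899968e-03 2.87449056e+00] 0.019635785119588425 [-0.18310746 -1.35345823  2.92343335] [-0.52752429 -0.23770966  0.00865002]
h -0.26710209185584244 origin [ 0.61889026 -0.12070174  0.01760322]
edge [[294. 194.]] corner [[270. 195.]]
edge [[333. 179.]] corner [[333. 148.]]
offs side [210 155] x2.8 ; top [267 127] x2.8
```

View pics/l2.png

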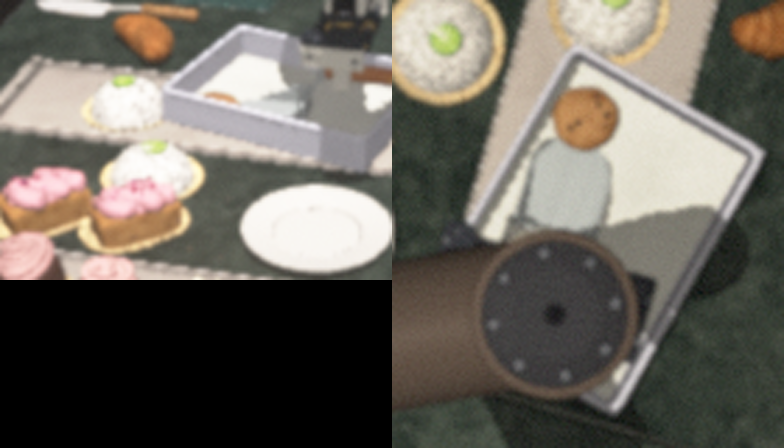

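The cookie is now at crop (586,118), near the left wall, with the scoop's edge at its rear. I'll measure it and the corner, then turn to the diagonal.

```bash
python3 - <<'E'
from h import *
f=grab('top');im=f['color'];hsv=cv2.cvtColor(im,cv2.COLOR_BGR2HSV);H,S,V=[hsv[...,i].astype(int) for i in range(3)]
m=(H<20)&(S>90)&(V>50);m[:150]=0;m[185:]=0;m[:,:318]=0;m[:,:][:,355:]=0
ys,xs=np.nonzero(m);c=plane(f,[[xs.mean(),ys.mean()]],.0285)[0];print('cookie',c,len(xs))
# far and left wall lines: rim = bright bluish ; sample profiles normal to expected rim line
th=-.51;ex=np.array([np.cos(th),np.sin(th)]);ey=np.array([-ex[1],ex[0]]);C=np.array([.5807,-.1506])
g=cv2.GaussianBlur(im[...,0],(0,0),.6).astype(np.float32)-0
def prof(mid,n,along,rng):
    off=np.arange(-.02,.02,.0005);acc=0
    for a in rng:
        P=np.c_[mid+a*along+off[:,None]*n,np.full(len(off),.0605)];p=proj(f,P).astype(np.float32)
        acc=acc+cv2.remap(g,p[:,0:1],p[:,1:2],1).ravel()
    return off,acc/len(rng)
for nm,mid,n,al in (('far',C+.1475*ex,ex,ey),('left',C+.1075*ey,ey,ex)):
    for rng in ((-.08,-.04,0.) ,(0.,.04,.08)):
        r=np.arange(rng[0],rng[-1],.005);o,a=prof(mid,n,al,r);k=np.argmax(a);print(nm,rng,'peak off mm',o[k]*1e3,a[::6].round())
E
```

```text
cookie [ 0.6945595  -0.13888413  0.0285    ] 382
far (-0.08, -0.04, 0.0) peak off mm -20.0 [215. 213. 201. 173. 142. 145. 175. 182. 148. 101.  75.  70.  68.  66.]
far (0.0, 0.04, 0.08) peak off mm -18.5 [214. 214. 201. 171. 142. 148. 178. 189. 175. 160. 156. 155. 154. 155.]
left (-0.08, -0.04, 0.0) peak off mm -18.5 [172. 170. 156. 131. 109. 103. 114. 138. 154. 149. 133. 116.  99.  81.]
left (0.0, 0.04, 0.08) peak off mm 5.500000000000022 [161. 172. 171. 150. 126. 118. 132. 165. 189. 187. 175. 169. 168. 168.]
```

Request:
step_arm:
  rows:
    - [0.005,-0.001,0,0,0.01]
    - [0.01,-0.002,0,0,0.01]
    - [0.015,-0.003,0,0,0.01]
    - [0.015,-0.003,0,0,0.01]
    - [0.005,0,0,0,0.01]
    - [-0.01,0.004,0.002,0,0.01]
    - [-0.023,0.007,0.008,0,0.01]
    - [-0.018,-0.015,0.01,0.11,0.01]
    - [-0.012,-0.038,0.01,0.22,0.01]
    - [-0.006,-0.06,0.01,0.33,0.01]
    - [0.0,-0.08,0.01,0.44,0.01]
    - [0.005,-0.099,0.01,0.54,0.01]
    - [0.005,-0.099,0.006,0.54,0.01]
    - [0.005,-0.099,0.002,0.54,0.01]
    - [0.005,-0.099,0,0.54,0.01]
    - [0.005,-0.099,0,0.54,0.01]

```text
t: 7.95
eef_pos: [0.5259, -0.1926, 0.0788]
ee_rot: [-3.141, -0.0, -2.869]
force: [-1.6, -0.8, 2.9]
width: 0.0198
gripper_force: 59.9
```

```bash
python3 look.py l3; python3 - <<'E'
from h import *
f=grab('top');im=f['color'];hsv=cv2.cvtColor(im,cv2.COLOR_BGR2HSV);H,S,V=[hsv[...,i].astype(int) for i in range(3)]
m=(H<20)&(S>90)&(V>50);m[:150]=0;m[185:]=0;m[:,:318]=0;m[:,:][:,358:]=0
ys,xs=np.nonzero(m);c=plane(f,[[xs.mean(),ys.mean()]],.0285)[0];print('cookie',c,len(xs))
E
```

```text
8.05 [ 0.52611687 -0.19250817  0.07877181] [-3.14127578e+00  2.56735114e-04 -2.86874446e+00] 0.01957638425743047 [-1.48818661 -0.82460082  4.53865009] [-0.24114258  0.69180597  0.04382238]
h -6.010337110703965 origin [ 0.6224176  -0.16556063  0.01777181]
edge [[293. 192.]] corner [[270. 195.]]
edge [[340. 177.]] corner [[333. 148.]]
offs side [210 155] x2.8 ; top [267 127] x2.8
cookie [ 0.70898615 -0.14151167  0.0285    ] 383
```

View pics/l3.png

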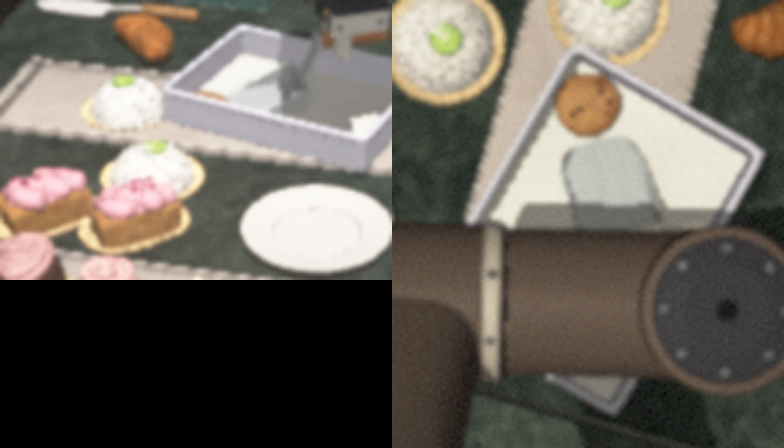

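The cookie sits in the corner at crop (588,104). The scoop is on the diagonal and centred on it, with its edge at (598,140). Sliding under.

Request:
step_arm:
  rows:
    - [0.005,0.0014,0,0,0.01]
    - [0.01,0.0028,0,0,0.01]
    - [0.015,0.0042,0,0,0.01]
    - [0.02,0.0056,0,0,0.01]
    - [0.025,0.007,0,0,0.01]
    - [0.03,0.0084,0,0,0.01]
    - [0.035,0.0098,0,0,0.01]
    - [0.04,0.0112,0,0,0.01]
    - [0.045,0.0126,0,0,0.01]
    - [0.05,0.014,0,0,0.01]
    - [0.055,0.0154,0,0,0.01]
    - [0.055,0.0154,0,0,0.01]

```text
t: 9.3
eef_pos: [0.5822, -0.1773, 0.0787]
ee_rot: [-3.141, 0.001, -2.868]
force: [-0.5, -0.2, 3.9]
width: 0.0195
gripper_force: 59.9
```

```bash
cat > ck.py <<'E'
from h import *
f=grab('top');im=f['color'];hsv=cv2.cvtColor(im,cv2.COLOR_BGR2HSV);H,S,V=[hsv[...,i].astype(int) for i in range(3)]
m=(H<20)&(S>90)&(V>50);m[:150]=0;m[185:]=0;m[:,:318]=0;m[:,:][:,358:]=0
ys,xs=np.nonzero(m);c=plane(f,[[xs.mean(),ys.mean()]],.0285)[0]
s=arm.get_state();h=s['ee_rot'][2]-np.pi;u=np.array([np.cos(h),np.sin(h)]);d=c[:2]-(s['eef_pos'][:2]+.1*u)
print(s['t'],'cookie',c,len(xs),'in pan x,y mm',1e3*(u@d),1e3*(u[0]*d[1]-u[1]*d[0]),'F',s['force'],s['eef_pos'],s['ee_rot'])
E
python3 ck.py
```

```text
9.35 cookie [ 0.71393768 -0.13981448  0.0285    ] 384 in pan x,y mm 36.95526494972631 0.5818834957860616 F [-0.2983657  -0.72191623  5.21745408] [ 0.58221805 -0.1773248   0.07865488] [-3.14103460e+00  1.12282482e-03 -2.86841126e+00]
```

Request:
step_arm:
  rows:
    - [0.004,0.0011,0,0,0.01]
    - [0.008,0.0022,0,0,0.01]
    - [0.012,0.0034,0,0,0.01]
    - [0.015,0.0042,0,0,0.01]
    - [0.015,0.0042,0,0,0.01]

```text
t: 9.85
eef_pos: [0.5891, -0.1753, 0.0788]
ee_rot: [3.14, -0.013, -2.87]
force: [-25.8, -6.5, 26.0]
width: 0.0196
gripper_force: 60.0
```

```bash
python3 ck.py
```

```text
9.9 cookie [ 0.71334448 -0.13964475  0.0285    ] 394 in pan x,y mm 29.309926375419423 1.0814941171571448 F [-25.95786543  -7.71971217  24.44430856] [ 0.5890546  -0.1753414   0.07879332] [ 3.13982017 -0.01268    -2.87027891]
```

Request:
step_arm:
  rows:
    - [-0.004,-0.0011,0,0,0.01]
    - [-0.008,-0.0022,0,0,0.01]
    - [-0.009,-0.0025,0.002,0,0.01]
    - [-0.01,-0.0028,0.005,0,0.01]
    - [-0.01,-0.0028,0.01,0,0.01]
    - [-0.01,-0.0028,0.015,0,0.01]
    - [-0.01,-0.0028,0.015,0,0.01]

```text
t: 10.6
eef_pos: [0.5863, -0.1761, 0.0936]
ee_rot: [-3.142, 0.0, -2.869]
force: [-0.1, 0.3, -2.6]
width: 0.0193
gripper_force: 60.0
```

```bash
python3 ck.py; sed -i 's/f=2.8/f=2.8;q=q/' look.py; python3 look.py l4
```

```text
10.65 cookie [ 0.71076633 -0.14046403  0.0285    ] 414 in pan x,y mm 29.547774794462942 0.8154029920762317 F [-0.68952314  0.53763458 -2.6591648 ] [ 0.58622738 -0.17614794  0.09337961] [ 3.14150857e+00  1.11841899e-04 -2.86883487e+00]
10.75 [ 0.58600455 -0.17619396  0.09308955] [ 3.14136419e+00 -3.37949613e-04 -2.86893014e+00] 0.019741348311468676 [-0.09740058 -0.02117346 -2.13000069] [-0.06288186  0.19196086  0.0106696 ]
h -6.010522793701837 origin [ 0.68231028 -0.14926431  0.03208955]
edge [[277. 191.]] corner [[270. 195.]]
edge [[335. 156.]] corner [[333. 148.]]
offs side [210 155] x2.8 ; top [267 127] x2.8
```

View pics/l4.png

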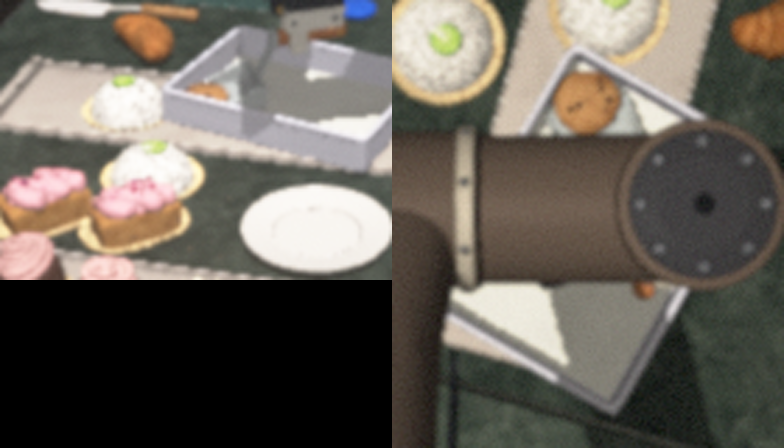

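The cookie lies in the scoop at crop (587,103), over the pan, and the wrist carries the extra weight. I'm lifting it out of the tin, then carrying it gently to the plate with heading about 1.2.

Request:
step_arm:
  rows:
    - [-0.001,0,0.003,0,0.01]
    - [-0.003,-0.001,0.009,0,0.01]
    - [-0.005,-0.001,0.017,0,0.01]
    - [-0.006,-0.002,0.026,0,0.01]
    - [-0.006,-0.002,0.035,0,0.01]
    - [-0.006,-0.002,0.044,0,0.01]
    - [-0.006,-0.002,0.052,0,0.01]
    - [-0.006,-0.002,0.058,0,0.01]
    - [-0.006,-0.002,0.061,0,0.01]
    - [-0.006,-0.002,0.062,0,0.01]

```text
t: 11.75
eef_pos: [0.5804, -0.1782, 0.1556]
ee_rot: [-3.142, 0.0, -2.869]
force: [0.9, -0.4, -1.6]
width: 0.0195
gripper_force: 60.0
```

```bash
cat > tilt.py <<'E'
# handle rear end height from wrist picture -> tilt; cookie in pan from top picture
from h import *
s=arm.get_state();w=grab('wrist');p=s['eef_pos'];h=s['ee_rot'][2]-np.pi;u=np.array([np.cos(h),np.sin(h),0])
hsv=cv2.cvtColor(w['color'],cv2.COLOR_BGR2HSV);H,S,V=[hsv[...,i].astype(int) for i in range(3)]
m=((H<18)&(S>100)&(V>50));m[:,:290]=0;m[:,352:]=0;m[250:]=0
n,l,st,_=cv2.connectedComponentsWithStats(m.astype(np.uint8));i=1+np.argmax(st[1:,4])
def pred(th): # top rear end of handle at tilt th about grip
    x,z=-.077,.011; return proj(w,p+[0,0,.019]+u*(x*np.cos(th)+z*np.sin(th))+np.array([0,0,z*np.cos(th)-x*np.sin(th)]))[0]
print('t',s['t'],'handle box',st[i],'pred row by tilt',[(d,pred(np.radians(d)).round().tolist()) for d in (-5,0,5,10,20,30,35,40)])
print('F',s['force'].round(1),'M',s['moment'].round(2),p.round(4),s['ee_rot'].round(3))
f=grab('top');hsv=cv2.cvtColor(f['color'],cv2.COLOR_BGR2HSV);H,S,V=[hsv[...,i].astype(int) for i in range(3)]
q=proj(f,p+.13*u-[0,0,.05])[0].astype(int);m=(H<20)&(S>90)&(V>50);k=np.zeros_like(m);k[q[1]-25:q[1]+25,q[0]-25:q[0]+25]=1;m&=k
n,l,st,ce=cv2.connectedComponentsWithStats(m.astype(np.uint8))
if n>1:
    i=1+np.argmax(st[1:,4]);c=plane(f,ce[i],p[2]-.061+.012)[0];d=c-(p+.1*u);print('cookie px',ce[i],st[i,2:],'in pan mm',1e3*(u@d),1e3*(u[0]*d[1]-u[1]*d[0]),'world',c)
E
python3 tilt.py
```

```text
t 11.75 handle box [ 296   98   50  152 6836] pred row by tilt [(-5, [319.0, 89.0]), (0, [319.0, 90.0]), (5, [319.0, 92.0]), (10, [319.0, 96.0]), (20, [319.0, 112.0]), (30, [319.0, 139.0]), (35, [319.0, 157.0]), (40, [319.0, 179.0])]
F [ 0.9 -0.4 -1.6] M [-0.06  0.26  0.01] [ 0.5804 -0.1782  0.1556] [-3.142  0.    -2.869]
cookie px [338.13304721 162.22317597] [ 25  25 466] in pan mm 27.616558372696623 2.683295514124509 world [ 0.70256894 -0.14124339  0.10656221]
```

Request:
step_arm:
  rows:
    - [-0.001,0.002,0,0.01,0.01]
    - [-0.003,0.007,0,0.03,0.01]
    - [-0.006,0.013,0,0.06,0.01]
    - [-0.01,0.021,0,0.11,0.01]
    - [-0.014,0.03,0,0.17,0.01]
    - [-0.019,0.04,0,0.23,0.01]
    - [-0.024,0.051,0,0.29,0.01]
    - [-0.029,0.062,0,0.35,0.01]
    - [-0.034,0.073,0,0.41,0.01]
    - [-0.039,0.084,0,0.48,0.01]
    - [-0.044,0.095,0,0.55,0.01]
    - [-0.049,0.106,0,0.61,0.01]
    - [-0.054,0.117,0,0.67,0.01]
    - [-0.058,0.127,0,0.73,0.01]
    - [-0.062,0.136,0,0.79,0.01]
    - [-0.066,0.144,0,0.84,0.01]
    - [-0.069,0.151,0,0.88,0.01]
    - [-0.071,0.156,0,0.91,0.01]
    - [-0.073,0.159,0,0.925,0.01]
    - [-0.073,0.16,0,0.93,0.01]

```text
t: 13.85
eef_pos: [0.5071, -0.018, 0.1553]
ee_rot: [-3.142, 0.0, -1.938]
force: [-0.4, -0.1, -1.7]
width: 0.0197
gripper_force: 60.0
```

```bash
python3 tilt.py
```

```text
t 13.85 handle box [ 297   98   49  152 6817] pred row by tilt [(-5, [319.0, 88.0]), (0, [319.0, 89.0]), (5, [319.0, 91.0]), (10, [319.0, 95.0]), (20, [319.0, 110.0]), (30, [319.0, 137.0]), (35, [318.0, 156.0]), (40, [318.0, 177.0])]
F [-0.4 -0.1 -1.7] M [-0.17  0.1  -0.01] [ 0.5071 -0.018   0.1553] [-3.142  0.    -1.938]
cookie px [245.52212389 216.3119469 ] [ 24  26 452] in pan mm 28.689454351347756 -0.387564194696462 world [0.55365534 0.10199974 0.10632361]
```

Request:
step_arm:
  rows:
    - [0,0,-0.005,0,0.01]
    - [0,0,-0.015,0,0.01]
    - [0,0,-0.03,0,0.01]
    - [0,0,-0.045,0,0.01]
    - [0,0,-0.058,0,0.01]
    - [0,0,-0.067,0,0.01]
    - [0,0,-0.071,0,0.01]
    - [0,0,-0.072,0,0.01]

```text
t: 14.75
eef_pos: [0.5071, -0.0184, 0.0827]
ee_rot: [3.141, -0.001, -1.939]
force: [-0.4, 0.2, -2.6]
width: 0.0197
gripper_force: 60.0
```

Request:
step_arm:
  rows:
    - [0,0,0.001,0,0.01]
    - [0,0,0.002,0,0.01]
    - [0,0,0.003,0,0.01]
    - [0,0,0.003,0,0.01]
  newtons: 20

```text
t: 15.15
eef_pos: [0.5077, -0.0181, 0.0869]
ee_rot: [-3.141, 0.001, -1.939]
force: [0.3, 0.3, -2.6]
width: 0.02
gripper_force: 20.0
```

```bash
python3 tilt.py
```

```text
t 15.15 handle box [ 296   98   49  152 6815] pred row by tilt [(-5, [319.0, 88.0]), (0, [319.0, 89.0]), (5, [319.0, 91.0]), (10, [319.0, 95.0]), (20, [319.0, 111.0]), (30, [318.0, 138.0]), (35, [318.0, 156.0]), (40, [318.0, 177.0])]
F [ 0.3  0.3 -2.6] M [-0.18  0.17  0.07] [ 0.5077 -0.0181  0.0869] [-3.141e+00  1.000e-03 -1.939e+00]
cookie px [249.71641791 216.45522388] [ 22  24 402] in pan mm 27.859262621634798 0.6002108332763476 world [0.55310032 0.10138781 0.03787228]
```

Request:
step_arm:
  rows:
    - [0,0,0,0,0.01]
    - [0,0,0,0,0.01]
    - [0,0,0,0,0.01]
  newtons: 12

```text
t: 15.55
eef_pos: [0.5075, -0.0182, 0.0864]
ee_rot: [-3.141, 0.0, -1.939]
force: [0.5, -0.2, -1.7]
width: 0.0201
gripper_force: 12.0
```

```bash
python3 tilt.py | cut -c1-60
```

```text
t 15.55 handle box [ 296   98   50  152 6944] pred row by ti
F [ 0.5 -0.2 -1.7] M [0.02 0.07 0.05] [ 0.5075 -0.0182  0.08
cookie px [251.47519582 216.85900783] [ 22  23 383] in pan m
```

Request:
step_arm:
  rows:
    - [0,0,0,0,0.01]
    - [0,0,0,0,0.01]
    - [0,0,0,0,0.01]
  newtons: 8

```text
t: 15.95
eef_pos: [0.5074, -0.0182, 0.0863]
ee_rot: [-3.141, 0.0, -1.939]
force: [0.6, -0.6, -0.5]
width: 0.0199
gripper_force: 8.0
```

```bash
python3 tilt.py
```

```text
t 15.95 handle box [ 296   98   50  152 6940] pred row by tilt [(-5, [319.0, 88.0]), (0, [319.0, 89.0]), (5, [319.0, 91.0]), (10, [319.0, 95.0]), (20, [319.0, 110.0]), (30, [319.0, 137.0]), (35, [319.0, 156.0]), (40, [318.0, 177.0])]
F [ 0.6 -0.6 -0.5] M [-0.05 -0.01 -0.01] [ 0.5074 -0.0182  0.0863] [-3.141  0.    -1.939]
cookie px [251.38802083 216.890625  ] [ 22  24 384] in pan mm 23.31384515953206 -0.23665618455226933 world [0.55195648 0.09672759 0.03729923]
```

Request:
step_arm:
  rows:
    - [0.002,0.005,0.005,0,0.01]
    - [0.004,0.01,0.01,0,0.01]
    - [0.006,0.016,0.016,0,0.01]
    - [0.009,0.022,0.022,0,0.01]
    - [0.011,0.028,0.027,0,0.01]
    - [0.011,0.028,0.027,0,0.01]
  newtons: 9

```text
t: 16.65
eef_pos: [0.5193, 0.0108, 0.1142]
ee_rot: [-3.14, 0.001, -1.938]
force: [0.7, 0.5, -0.8]
width: 0.0197
gripper_force: 9.0
```

```bash
python3 tilt.py
```

```text
t 16.65 handle box [ 293  102   56  148 7327] pred row by tilt [(-5, [319.0, 88.0]), (0, [319.0, 89.0]), (5, [319.0, 91.0]), (10, [319.0, 95.0]), (20, [318.0, 111.0]), (30, [318.0, 138.0]), (35, [318.0, 156.0]), (40, [318.0, 177.0])]
F [ 0.7  0.5 -0.8] M [ 0.05 -0.14 -0.  ] [0.5193 0.0108 0.1142] [-3.140e+00  1.000e-03 -1.938e+00]
cookie px [248.8021978  208.85714286] [17 10 91] in pan mm 3.1404853612263257 -19.053134295321204 world [0.57411894 0.10027533 0.06519627]
```

Request:
step_arm:
  rows:
    - [0.003,0.007,0.005,0,0.01]
    - [0.006,0.015,0.01,0,0.01]
    - [0.009,0.023,0.015,0,0.01]
    - [0.012,0.031,0.02,0,0.01]
    - [0.015,0.039,0.025,0,0.01]
    - [0.015,0.039,0.025,0,0.01]
    - [0.015,0.039,0.025,0,0.01]

```text
t: 17.45
eef_pos: [0.5332, 0.0491, 0.1382]
ee_rot: [3.141, 0.0, -1.938]
force: [-0.8, 0.8, -2.0]
width: 0.0198
gripper_force: 9.0
```

```bash
python3 tilt.py; python3 - <<'E'
from h import *
f=grab('side',None);c=np.array([.571,.147,.01]);q=proj(f,c)[0].astype(int);print(q)
hsv=cv2.cvtColor(f['color'],cv2.COLOR_BGR2HSV);H,S,V=[hsv[...,i].astype(int) for i in range(3)]
m=((H<20)&(S>90)&(V>50)).astype(np.uint8);k=m*0;k[q[1]-60:q[1]+20,q[0]-40:q[0]+60]=1
n,l,s,ce=cv2.connectedComponentsWithStats(m*k)
for i in range(1,n):
    if s[i,4]>15: print(s[i],ce[i].round(1),plane(f,ce[i],.0135).round(3))
a=f['color'][q[1]-90:q[1]+30,q[0]-80:q[0]+80];cv2.imwrite('pics/tip.png',cv2.resize(a,None,fx=4,fy=4,interpolation=2))
E
```

```text
t 17.45 handle box [ 290  111   62  139 7374] pred row by tilt [(-5, [319.0, 88.0]), (0, [319.0, 89.0]), (5, [319.0, 91.0]), (10, [319.0, 95.0]), (20, [319.0, 111.0]), (30, [319.0, 138.0]), (35, [319.0, 156.0]), (40, [318.0, 177.0])]
F [-0.8  0.8 -2. ] M [-0.09  0.12 -0.01] [0.5332 0.0491 0.1382] [ 3.141  0.    -1.938]
[322 236]
[330 177   6  12  45] [332.6 183.1] [[ 0.511 -0.225  0.013]]
[315 225  19  16 251] [323.9 232.5] [[0.566 0.126 0.013]]
```

Request:
step_arm:
  rows:
    - [0,0,0,0,0.01]
    - [0,0,0,0,0.01]
    - [0,0,0,0,0.01]
    - [0,0,0,0,0.01]
  newtons: 6

```text
t: 18.0
eef_pos: [0.5333, 0.0486, 0.1382]
ee_rot: [3.142, -0.0, -1.939]
force: [0.5, 0.3, -3.0]
width: 0.0203
gripper_force: 6.0
```

```bash
cat > tp.py <<'E'
from h import *
import sys
f=grab('side',None);c=np.array([.571,.147,.01]);q=proj(f,c)[0].astype(int)
hsv=cv2.cvtColor(f['color'],cv2.COLOR_BGR2HSV);H,S,V=[hsv[...,i].astype(int) for i in range(3)]
m=((H<20)&(S>90)&(V>50)).astype(np.uint8);k=m*0;k[q[1]-60:q[1]+20,q[0]-40:q[0]+60]=1
n,l,s,ce=cv2.connectedComponentsWithStats(m*k)
for i in range(1,n):
    if s[i,4]>15: print(s[i],ce[i].round(1),plane(f,ce[i],.0135).round(3))
a=f['color'][q[1]-90:q[1]+30,q[0]-80:q[0]+80];cv2.imwrite('pics/%s.png'%sys.argv[1],cv2.resize(a,None,fx=4,fy=4,interpolation=2))
E
python3 tilt.py; python3 tp.py tip2
```

```text
t 18.0 handle box [ 290  118   62  132 7165] pred row by tilt [(-5, [319.0, 88.0]), (0, [319.0, 89.0]), (5, [319.0, 91.0]), (10, [319.0, 95.0]), (20, [319.0, 111.0]), (30, [319.0, 138.0]), (35, [318.0, 156.0]), (40, [318.0, 177.0])]
F [ 0.5  0.3 -3. ] M [-0.09  0.12  0.05] [0.5333 0.0486 0.1382] [ 3.142 -0.    -1.939]
[329 176   7  13  53] [332.5 182.9] [[ 0.512 -0.227  0.013]]
[315 226  19  15 219] [323.9 233.3] [[0.566 0.131 0.013]]
```

Request:
step_arm:
  rows:
    - [0,0,0,0,0.01]
    - [0,0,0,0,0.01]
    - [0,0,0,0,0.01]
  newtons: 4.5

```text
t: 18.45
eef_pos: [0.5333, 0.0488, 0.1383]
ee_rot: [-3.142, 0.0, -1.939]
force: [0.7, -1.0, -1.6]
width: 0.0199
gripper_force: 4.5
```

```bash
python3 tilt.py; python3 tp.py tip3
```

```text
t 18.45 handle box [ 290  119   62  131 7155] pred row by tilt [(-5, [319.0, 88.0]), (0, [319.0, 89.0]), (5, [319.0, 91.0]), (10, [319.0, 95.0]), (20, [319.0, 111.0]), (30, [318.0, 138.0]), (35, [318.0, 156.0]), (40, [318.0, 177.0])]
F [ 0.7 -1.  -1.6] M [-0.    0.16  0.05] [0.5333 0.0488 0.1383] [-3.142  0.    -1.939]
[330 176   6  13  47] [332.5 183.1] [[ 0.512 -0.225  0.013]]
[315 226  19  15 220] [323.9 233.3] [[0.566 0.131 0.013]]
```

View pics/tip3.png

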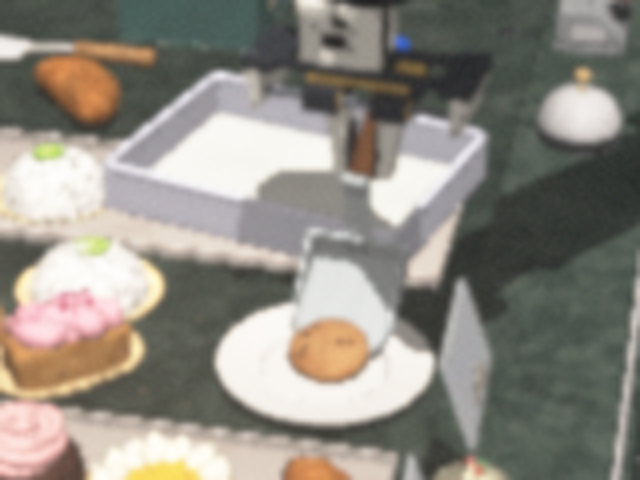

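The side view shows the scoop tipped with its nose on the plate. The cookie at (330,348) is half off the edge, with its front on the plate's flat middle. I'll firm the grip, nudge forward, then whip the scoop back out from under it.

Request:
step_arm:
  rows:
    - [0,0,0,0,0.01]
    - [0,0,0,0,0.01]
    - [0,0,0.0,0,0.01]
    - [0.002,0.005,0.0005,0,0.01]
    - [0.004,0.01,0.0005,0,0.01]
    - [0.006,0.015,0.0005,0,0.01]
    - [0.006,0.015,0.0005,0,0.01]
  newtons: 40

```text
t: 19.3
eef_pos: [0.5397, 0.0646, 0.1387]
ee_rot: [-3.141, 0.0, -1.938]
force: [-0.0, 0.1, -1.8]
width: 0.0202
gripper_force: 40.0
```

```bash
python3 tilt.py|head -2; python3 tp.py tip4
```

```text
t 19.3 handle box [ 290  119   62  131 7152] pred row by tilt [(-5, [319.0, 88.0]), (0, [319.0, 89.0]), (5, [319.0, 91.0]), (10, [319.0, 95.0]), (20, [319.0, 111.0]), (30, [319.0, 138.0]), (35, [319.0, 156.0]), (40, [318.0, 177.0])]
F [-0.   0.1 -1.8] M [-0.07  0.05 -0.01] [0.5397 0.0646 0.1387] [-3.141  0.    -1.938]
[328 178   6  13  56] [331.1 185.3] [[ 0.519 -0.207  0.013]]
[313 229  19  15 224] [322.2 236.2] [[0.572 0.148 0.013]]
```

Request:
step_arm:
  rows:
    - [-0.014,-0.035,0.0,0,0.01]
    - [-0.022,-0.055,0.004,0,0.01]
    - [-0.022,-0.055,0.03,0,0.01]
    - [-0.022,-0.055,0.06,0,0.01]
    - [-0.022,-0.055,0.06,0,0.01]
    - [-0.022,-0.055,0.06,0,0.01]

```text
t: 20.05
eef_pos: [0.5174, 0.0088, 0.1993]
ee_rot: [-3.141, 0.001, -1.939]
force: [-0.6, -0.6, -2.6]
width: 0.0196
gripper_force: 40.0
```

```bash
python3 tilt.py|head -2; python3 tp.py tip5; python3 - <<'E'
from h import *
f=grab('top');hsv=cv2.cvtColor(f['color'],cv2.COLOR_BGR2HSV);H,S,V=[hsv[...,i].astype(int) for i in range(3)]
m=((H<20)&(S>90)&(V>50)).astype(np.uint8);m[:, :200]=0;m[:,272:]=0;m[:175]=0;m[250:]=0
n,l,s,c=cv2.connectedComponentsWithStats(m)
for i in range(1,n):
  if s[i,4]>20:print(s[i],c[i],plane(f,c[i],.018))
m=((V>150)&(S<60)).astype(np.uint8);m[:, :198]=0;m[:,272:]=0;m[:172]=0;m[250:]=0
print(cv2.boundingRect(m))
E
```

```text
t 20.05 handle box [ 290  117   62  133 7152] pred row by tilt [(-5, [319.0, 88.0]), (0, [319.0, 89.0]), (5, [319.0, 91.0]), (10, [319.0, 95.0]), (20, [319.0, 111.0]), (30, [318.0, 138.0]), (35, [318.0, 156.0]), (40, [318.0, 178.0])]
F [-0.6 -0.6 -2.6] M [-0.04  0.14 -0.02] [0.5174 0.0088 0.1993] [-3.141e+00  1.000e-03 -1.939e+00]
[313 232  19  12 175] [322.1 237.7] [[0.573 0.156 0.013]]
[223 198  22  20 294] [232.69727891 206.97959184] [[0.57929653 0.15404051 0.018     ]]
(198, 172, 74, 55)
```

Request:
step_arm:
  rows:
    - [0,-0.01,0.02,-0.03,0.01]
    - [0.001,-0.035,0.03,-0.12,0.01]
    - [0.003,-0.07,0.03,-0.22,0.01]
    - [0.004,-0.11,0.03,-0.33,0.01]
    - [0.006,-0.15,0.03,-0.45,0.01]
    - [0.007,-0.19,0.03,-0.57,0.01]
    - [0.008,-0.23,0.03,-0.69,0.01]
    - [0.01,-0.27,0.03,-0.8,0.01]
    - [0.011,-0.31,0.03,-0.91,0.01]
    - [0.013,-0.35,0.03,-1.02,0.01]
    - [0.014,-0.385,0.03,-1.12,0.01]
    - [0.015,-0.406,0.02,-1.18,0.01]
    - [0.015,-0.414,0.0,-1.2,0.01]
    - [0.015,-0.414,-0.03,-1.2,0.01]
    - [0.015,-0.414,-0.055,-1.2,0.01]
    - [0.015,-0.414,-0.07,-1.2,0.01]
    - [0.015,-0.414,-0.072,-1.2,0.01]
  newtons: 40

```text
t: 21.95
eef_pos: [0.5302, -0.4057, 0.1262]
ee_rot: [-3.142, -0.005, -3.138]
force: [-3.2, 0.6, 3.9]
width: 0.0198
gripper_force: 40.0
```

```bash
python3 tilt.py|head -2; cat > fin.py <<'E'
from h import *
f=grab('top');hsv=cv2.cvtColor(f['color'],cv2.COLOR_BGR2HSV);H,S,V=[hsv[...,i].astype(int) for i in range(3)]
k=np.zeros(H.shape,np.uint8);k[172:250,198:272]=1
for nm,m,z in(('cookie',(H<20)&(S>90)&(V>50),.018),('plate',((V>150)&(S<60))|((H<20)&(S>90)&(V>50)),.014)):
    n,l,s,c=cv2.connectedComponentsWithStats(m.astype(np.uint8)*k);i=1+np.argmax(s[1:,4])
    x,y,w,h,a=s[i];print(nm,s[i],c[i],plane(f,[[x+w/2-.5,y+h/2-.5],c[i]],z).round(4).tolist())
    if nm=='cookie':print(cv2.fitEllipse(max(cv2.findContours((l==i).astype(np.uint8),0,1)[0],key=len)))
E
python3 fin.py
```

```text
t 21.95 handle box [ 290  106   62  144 7824] pred row by tilt [(-5, [319.0, 89.0]), (0, [319.0, 90.0]), (5, [319.0, 92.0]), (10, [319.0, 96.0]), (20, [319.0, 111.0]), (30, [319.0, 138.0]), (35, [319.0, 156.0]), (40, [319.0, 177.0])]
F [-3.2  0.6  3.9] M [0.51 0.9  0.1 ] [ 0.5302 -0.4057  0.1262] [-3.142 -0.005 -3.138]
cookie [223 198  22  22 377] [233.46153846 208.79310345] [[0.575, 0.1516, 0.018], [0.5741, 0.1517, 0.018]]
((233.45870971679688, 208.77664184570312), (20.448118209838867, 21.663381576538086), 45.61628723144531)
plate [ 205  179   62   63 3031] [235.47838997 209.92774662] [[0.5708, 0.1465, 0.014], [0.571, 0.1466, 0.014]]
```

The cookie lies flat at (0.574, 0.152), within 6 mm of the plate's centre at (0.571, 0.147). Next I'll lay the scoop down level, letting it pivot about its nose under a light grip.

Request:
step_arm:
  rows:
    - [0,0,0,0,0.01]
    - [0,0,0,0,0.01]
    - [-0.006,0,-0.006,0,0.01]
    - [-0.012,0,-0.012,0,0.01]
    - [-0.019,0,-0.019,0,0.01]
    - [-0.025,0,-0.026,0,0.01]
    - [-0.031,0,-0.033,0,0.01]
    - [-0.037,0,-0.04,0,0.01]
    - [-0.042,0,-0.047,0,0.01]
    - [-0.046,0,-0.054,0,0.01]
    - [-0.049,0,-0.06,0,0.01]
    - [-0.05,0,-0.064,0,0.01]
    - [-0.05,0,-0.064,0,0.01]
  newtons: 9

```text
t: 23.4
eef_pos: [0.4818, -0.4052, 0.0623]
ee_rot: [3.141, -0.001, -3.139]
force: [-1.0, 0.4, 0.5]
width: 0.0202
gripper_force: 9.0
```

```bash
python3 tilt.py|head -2
```

```text
t 23.4 handle box [ 296   84   50  166 3102] pred row by tilt [(-5, [320.0, 90.0]), (0, [320.0, 90.0]), (5, [319.0, 92.0]), (10, [319.0, 96.0]), (20, [319.0, 112.0]), (30, [319.0, 139.0]), (35, [319.0, 157.0]), (40, [319.0, 178.0])]
F [-1.   0.4  0.5] M [0.27 0.57 0.01] [ 0.4818 -0.4052  0.0623] [ 3.141e+00 -1.000e-03 -3.139e+00]
```

Request:
step_arm:
  rows:
    - [0,0,-0.001,0,0.01]
    - [0,0,-0.0015,0,0.01]
    - [0,0,-0.0015,0,0.01]
    - [0,0,-0.001,0,0.024]
    - [0,0,-0.001,0,0.03]
    - [0,0,-0.001,0,0.05]
    - [0,0,-0.001,0,0.06]
    - [0,0,-0.001,0,0.06]
    - [0,0,-0.001,0,0.06]
    - [0,0,0.02,0,0.06]
    - [0,0,0.06,0,0.06]
    - [0,0,0.1,0,0.06]
    - [0,0,0.14,0,0.06]
    - [0,0,0.14,0,0.06]
  newtons: 5

```text
t: 24.9
eef_pos: [0.4849, -0.4072, 0.2096]
ee_rot: [-3.136, 0.009, -3.138]
force: [-0.1, -0.0, -0.8]
width: 0.0603
gripper_force: 0.0
```

```bash
python3 fin.py; python3 - <<'E'
from h import *
f=grab('wrist','wl');hsv=cv2.cvtColor(f['color'],cv2.COLOR_BGR2HSV);H,S,V=[hsv[...,i].astype(int) for i in range(3)]
m=((H<18)&(S>100)&(V>60));m[:, :290]=0;m[:,345:]=0;m[240:]=0
ys,xs=np.nonzero(m);P=plane(f,[[xs[ys==y].mean(),y] for y in np.linspace(ys.min()+15,ys.max()-15,5).astype(int)],.088);print(P.round(4))
print(plane(f,[[318,ys.min()],[318,ys.max()]],.091).round(4),[np.ptp(xs[ys==y]) for y in (130,170,210)])
s=arm.get_state();print(s['t'],s['eef_pos'],s['force'],s['width'])
t=grab('side');hsv=cv2.cvtColor(t['color'],cv2.COLOR_BGR2HSV);H,S,V=[hsv[...,i].astype(int) for i in range(3)]
o=np.array([P[:,0].mean()*0+.581,-.4055,0]);
print('pred handle ends',proj(t,o+[[-.072,.01,.08],[-.177,.01,.08]]).round(1))
q=proj(t,o+[-.12,0,.08])[0].astype(int);m=((H<18)&(S>100)&(V>60)).astype(np.uint8);k=m*0;k[q[1]-15:q[1]+15,q[0]-30:q[0]+30]=1
n,l,st,c=cv2.connectedComponentsWithStats(m*k)
for i in range(1,n):
  if st[i,4]>10:
    yy,xx=np.nonzero(l==i);print(st[i],c[i],'slope',np.polyfit(xx,yy,1)[0])
E
```

```text
cookie [223 198  22  22 375] [233.49866667 208.832     ] [[0.575, 0.1516, 0.018], [0.574, 0.1516, 0.018]]
((233.4939422607422, 208.8134307861328), (20.304832458496094, 21.717548370361328), 45.756385803222656)
plate [ 205  179   62   63 3014] [235.50630392 209.9047777 ] [[0.5708, 0.1465, 0.014], [0.5711, 0.1465, 0.014]]
[[ 0.4145 -0.4057  0.088 ]
 [ 0.4314 -0.4052  0.088 ]
 [ 0.4497 -0.4047  0.088 ]
 [ 0.4687 -0.4046  0.088 ]
 [ 0.4883 -0.4049  0.088 ]]
[[ 0.4029 -0.4081  0.091 ]
 [ 0.5012 -0.4079  0.091 ]] [np.int64(22), np.int64(22), np.int64(21)]
25.0 [ 0.48279598 -0.40538472  0.20403216] [-0.21812665  1.65203946 -1.20281919] 0.06010261045204822
pred handle ends [[330.6 150.5]
 [355.3 150.2]]
[334 148  21   5  86] [343.68604651 149.60465116] slope -0.019500667903136534
```

```bash
python3 -c "
from h import *
print(arm.job_done())"
```

```text
the job is handed in; nothing more can be done
None
```

The cookie lies flat on the plate, about 6 mm from its centre, the empty scoop is back level on the counter clear of tin and plate, and I handed the job in at about 25 s.

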